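# Open the counterweighted curing hood and load the pink print

### The arm

A 6-joint arm with a two-finger parallel gripper is mounted at the origin on the work surface. World frame = base frame: x ahead of the robot, y to its left, z up, the work surface at z = 0. Lengths are in m, angles in rad, forces in N, time in s.
With the tool pointing down it reaches from about 0.25 to 0.725 m from the base axis. Payload 4 kg.
Tool frame: the origin (TCP) lies on the centre line of the jaws, within the pads' length; the fingertips stand tip_reach ahead of it and the grasp point (between the pads) lies 5 mm behind it (tip_reach is the distance from the TCP to the fingertips, in m); z points along the fingers, y is the direction in which the jaws open and shut (so a half turn about z gives the same grasp; the last joint's range is limited). The gripper opens to 85 mm and grips with 20 to 120 N. Pads are 22 mm wide; open, the fingers measure 114 mm over their backs; the gripper's body (76 mm by 85 mm) begins 54 mm behind the grasp point. The pads swing forward as they close: fully open they stand 13 mm farther back than shut.
Start: joints at [1.21, 0.241, 0.005, 1.335, 0, 1.571], TCP at [0.177, 0.468, 0.245] pointing down, gripper open.
Joint ranges: [-2.72, 2.72], [-1.05, 1.87], [-1.09, 1.28], [-1.99, 2.15], [-1.42, 1.44], [-3.14, 3.14]. Speed limits (rad/s): [2.79, 2.79, 3.14, 3.14, 3.14, 3.14].

### API

Orientations are given as a unit quaternion [x, y, z, w].
In Python, from workcell import * gives the robot as it stands.
- The arm moves only by the tool arm_command, never from a script. Its arguments are lists of equal length, an entry for each row: "translation": the shift along the tool's x, y, z in cm, a list of three; "turn": the turn about the tool's z in rad; "hand": the closure, from 0 (fully open) to 1 (shut). In form: {"translation": [[x, y, z], ...], "turn": [turn, ...], "hand": [hand, ...]}. A call has 1 to 5 rows; each row is the pose to reach, as a shift and turn from the pose commanded when the call began, along the tool's axes at that moment; what a row does not reach only later rows make up. A row lasts 1/12 s, in which the tool goes at most 41.7 mm and 7.16 degrees, less where a joint would pass 70% of its speed; a pose out of reach is approached as far as the arm can. A call with a gripper value outside its range is refused whole. The fingers move at their own pace and stop on an object; the grip force is fixed at half the most. Time passes only in rows, so rows that repeat a pose let the fingers close. It gives the time, the measured TCP pose, the force and the opening at its end, in the units of the state.
- get_obs(): the state, without advancing time (a new reading comes with each control period).
- camera(name): name is "side" or "top" or "wrist"; returns (picture, depth): 480x640x3 uint8, red, green, blue; 480x640 float32, m along the optical axis (not along the pixel's ray), 0 where there is no reading.
- camera_info(name): a dict with "mtx" (3x3 intrinsics, pixels), "world_to_cam" (4x4, takes a point from world to camera coordinates). Camera axes: x right, y down, z forward; pixel columns grow to the right and rows downward; lengths in m; the calibration is good to about 2 mm. A picture is of the moment at which its call begins: read the wrist's pose just before it. camera_info takes no time and is no camera call; for the wrist camera it gives the pose at the moment of the call.
- job_done(): hands the job in, once; it reports no verdict.
Trained networks look in the newest picture that a camera, given by its name, has taken for a name from the list of things; names that differ only in an ending like _2 or _b are one class to them, and where a whole thing is asked for, a point or a joint stands for the part that bears it (a point fixed in the world has none). Each returns a list of dicts, best first, with "conf" (0 to 1); they miss things now and then, are a little off and sometimes report something else, mostly with a low value. They report only what shows in the picture. A call takes as long as a camera call. They do not tell look-alikes from the thing itself.
- search_frame(camera, name): "location" ([row, column] in pixels, amid what is visible of it).
- spot_point(camera, name): "location" ([row, column] in pixels: a listed point, or the origin of a listed thing).
The state is a dict: "clock": time; "joint_pos": joint angles; "joint_vel": joint speeds; "tau": joint torques, N m; "eef_pos": TCP position; "tool_rot": TCP orientation; "ft_force": force on the tool from outside, world axes, zero at the start; "ft_torque": the same for the moment, N m; "grip_width": finger opening in m.
Only numpy, scipy, OpenCV 4.12 (cv2) and the standard library are available. Lean on these libraries where they do the work, as an engineer would, in place of code of your own. Each camera call takes 0.05 s, during which the arm holds its last target. There are 200 camera calls.

### The job

Lift the amber hood of the curing station, which has a sloping black tab at its front, past its balance point so that it rests fully open by itself; do not let it fall shut or fling it open. Then set the pink print down gently, upright and wholly on the round steel plate under the hood, let go, and leave the other things on the bench where they stand.

Things in the scene. Friction and masses are not known exactly. Their poses are not given: they have to be found in the camera images.
- station: White curing station, fixed: a box 220 (x) by 250 (y) mm, top at 90 mm. Origin on the bench below the centre of its round plate; the box runs from 140 mm before it (own -x, robot side) to 80 mm behind. Own x points from the robot side to the hinge, z up; yaw varies. Two 14 mm hinge posts, 112 mm high, at x 75 to 125, y +-95 mm.
- plate (a point): Centre of the top face of the round steel plate, 90 mm diameter, 96 mm above the bench, 110 mm before the hinge axis, covered by the hood when it is shut. Axes as the station's.
- hinge (a point): Middle of the hood's hinge axis: 110 mm behind the station's origin, 100 mm above the bench, axis along the station's y; does not turn. Shut, the hood (amber shell, 4 mm walls, open below) runs from the axis 200 mm towards the robot, 170 mm wide, 86 mm high, lower rim 6 mm below it. Behind the axis sits a dark steel counterweight bar of unknown mass.
- hood (a joint): Hood angle, rad: 0 shut, 1.75 open on its stop, standing behind the plate. At the tab it takes 1 to 3 N to lift when shut; the load fades to nothing at the balance point, somewhere in 0.65 to 1.1, unknown as the weight varies. Within some 0.1 to 0.2 of it friction keeps it where left; below, it sinks shut; above, it falls open by itself (damped, about 2 rad/s).
- tab (a point): Grip point on the black tab at the hood's front, turning with the hood; axes the hood's. Flat plate 100 (y) by 58 by 10 mm, leaning 40 degrees from vertical when shut, upper edge to the robot; point 20 mm below that edge, 38 mm above its root; shut, 269 mm before the hinge axis, 51 mm above it. Clear space of 45 mm between root and hood.
- tab_root (a point): Middle of the tab's root, where an 8 mm thick, 100 mm wide level plate joins it to the hood's front wall 45 mm behind; shut, 245 mm before the hinge axis and 22 mm above it. Turns with the hood; axes the hood's. Good for pushing from the robot's side when the hood is half open.
- print_pink: The pink print: a rigid printed dome, 54 mm diameter, upright wall for the lower 24 mm, rounded above, 40 mm high, 70 g. Origin at the centre of its underside. Starts on one of the two trays.
- print_cream: The cream print, same shape as the pink one, on the other tray; leave it alone. Origin at the centre of its underside.
- tray_a: Clear flat tray, 110 by 110 mm, 4 mm thick, fixed, left of the station. Origin under its centre.
- tray_b: The same tray right of the station.
- bottle: White bottle with blue cap, 68 mm diameter, 150 mm high; bystander. Origin under its centre.
- jar: Amber jar with white cap, 60 mm diameter, 75 mm high; bystander. Origin under its centre.
- mouse: Black computer mouse, 105 by 60 by 30 mm; bystander. Origin under its centre.
Mind the look-alikes: they are no part of the job. What is meant by the print_pink is not blue or purple, and is the larger of those in its own colour.

How it is judged:
By the outcome, as a careful person would: the job done as asked, in the order asked, and still so for the second after the job is handed in, with the robot touching nothing.
It also fails if it takes over 72 s, if anything falls off the work surface, if the arm or the gripper's body presses on something with over 40 N, if the wrist force passes 120 N, or if a joint passes its speed limit or range.

## Working session

There is one attempt and no reset: what is moved stays moved. The work goes in short steps, Python scripts to look and compute and a tool call to move; the robot and the scene stay as the last step left them, time stands still between calls to the robot, and variables do not carry over. Pictures are saved under pics/ and viewed, about 8 in all and at most 12, crops included, and the job is handed in when it is done.

Besides the shell and the picture viewer there is one more tool, called after ">>>" as name([rows], argument=value, ...), one row to a line, values as JSON. arm_command: Moves the arm, as the interface text tells. Its arguments: {"type":"object","properties":{"translation":{"type":"array","items":{"type":"array","items":{"type":"number"}}},"turn":{"type":"array","items":{"type":"number"}},"hand":{"type":"array","items":{"type":"number"}}},"required":["translation","turn","hand"]}

```bash
mkdir -p pics; ls
cat > h.py <<'E'
from workcell import *
import numpy as np, cv2
from scipy.spatial.transform import Rotation as R
def shot(n,f=None):
    inf=camera_info(n); p,d=camera(n)
    if f: cv2.imwrite('pics/'+f,p[:,:,::-1])
    return p,d,inf
def w(px,d,inf,depth=None):
    r,c=px; K=np.array(inf['mtx']); T=np.linalg.inv(np.array(inf['world_to_cam']))
    if depth is None:
        a=d[int(r)-2:int(r)+3,int(c)-2:int(c)+3]; a=a[a>0]; depth=np.median(a) if len(a) else 0
    return (T@np.r_[np.linalg.inv(K)@[c,r,1]*depth,1])[:3]
def wz(px,inf,z):
    a=w(px,None,inf,.1);b=w(px,None,inf,1.);t=(z-a[2])/(b[2]-a[2]);return a+t*(b-a)
def st():
    o=get_obs();print('t',o['clock'],'p',np.round(o['eef_pos'],4),'R',np.round(R.from_quat(o['tool_rot']).as_matrix(),3).tolist(),'F',np.round(o['ft_force'],1),'w',o['grip_width']);return o
E
python3 - <<'E'
from h import *
np.set_printoptions(precision=3,suppress=True)
o=st()
for n in('top','side'):
    p,d,i=shot(n,n+'1.png')
    for k in('station','plate','hinge','tab','tab_root','print_pink','print_cream','tray_a','bottle','jar','mouse'):
        for q in spot_point(n,k)[:3]:
            print(n,k,round(q['conf'],2),np.round(q['location']),w(q['location'],d,i))
E
```

```text
pics
t 0.0 p [0.176 0.467 0.244] R [[-0.936, 0.353, -0.001], [0.353, 0.936, -0.002], [-0.0, -0.002, -1.0]] F [ 0.3 -0.5  0.1] w 0.08504433067573755
top station 0.6 [194. 193.] [0.667 0.342 0.079]
top hinge 0.82 [175. 287.] [0.696 0.048 0.179]
top tab 0.56 [250. 309.] [ 0.486 -0.017  0.144]
top tab_root 0.81 [245. 309.] [ 0.503 -0.016  0.128]
top print_pink 0.69 [238. 394.] [ 0.547 -0.281  0.035]
top print_pink 0.6 [290. 457.] [ 0.39  -0.469  0.025]
top print_pink 0.58 [271. 381.] [ 0.444 -0.239  0.026]
top print_cream 0.54 [256. 202.] [0.483 0.313 0.038]
top print_cream 0.42 [199. 408.] [ 0.661 -0.318  0.071]
top tray_a 0.95 [248. 198.] [0.505 0.327 0.042]
top tray_a 0.73 [281. 417.] [ 0.414 -0.346  0.039]
top bottle 0.77 [191. 194.] [0.676 0.339 0.078]
top mouse 0.57 [324. 189.] [0.277 0.34  0.03 ]
top mouse 0.56 [252. 306.] [ 0.48  -0.009  0.151]
side station 0.72 [258. 341.] [ 0.581 -0.104  0.088]
side hinge 0.43 [222. 201.] [0.283 0.321 0.016]
side hinge 0.41 [378. 316.] [ 0.428 -0.386  0.025]
side hinge 0.39 [254. 340.] [ 0.584 -0.086  0.088]
side tab 0.81 [223. 288.] [ 0.47  -0.031  0.164]
side tab_root 0.59 [229. 299.] [ 0.489 -0.062  0.159]
side print_pink 0.9 [336. 360.] [ 0.549 -0.308  0.026]
side print_pink 0.77 [434. 312.] [ 0.387 -0.497  0.02 ]
side print_pink 0.64 [334. 304.] [ 0.444 -0.256  0.015]
side print_cream 0.63 [216. 270.] [0.491 0.296 0.017]
side tray_a 0.8 [217. 268.] [0.487 0.298 0.013]
side tray_a 0.64 [378. 311.] [ 0.42  -0.384  0.025]
side jar 0.72 [337. 419.] [ 0.657 -0.356  0.035]
side mouse 0.66 [224. 202.] [0.284 0.321 0.009]
```

View pics/top1.png

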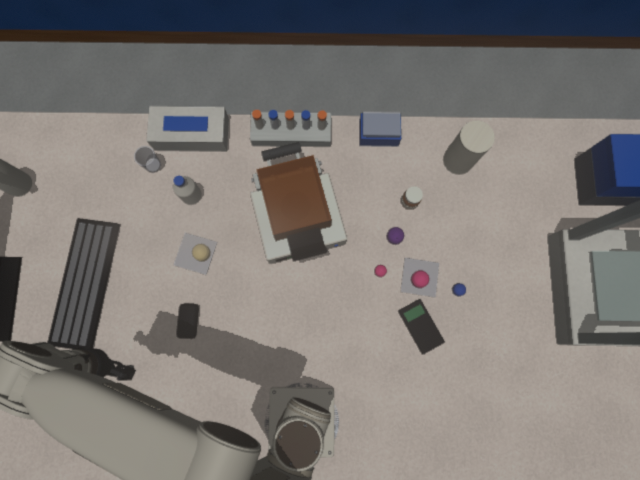

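View pics/side1.png

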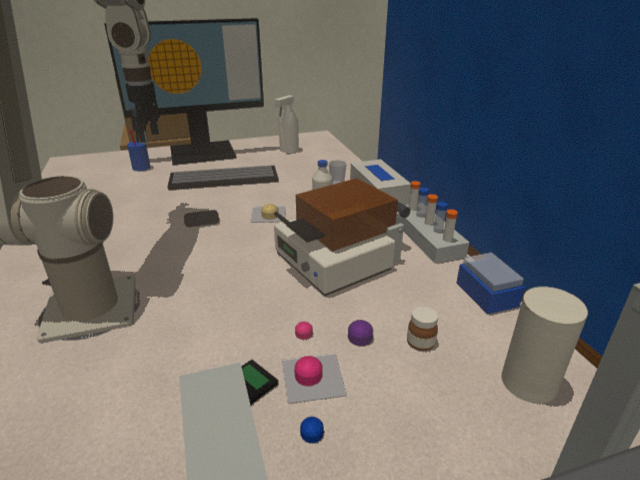

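The pictures show the station in the middle with its hood shut; top view has the tab at about (row 245, col 307). The larger pink print is on the right tray at (279,420) in top and (371,308) in side. The small pink look-alike is at (271,380) in top. Next I'll measure the geometry from the depth cloud.

Run:
```python
from h import *
import workcell
np.set_printoptions(precision=4,suppress=True)
print([n for n in dir(workcell) if n[0]!='_'], globals().get('tip_reach'))
for n in('top','side'):
    p,d,i=shot(n)
    K=np.array(i['mtx']);T=np.linalg.inv(np.array(i['world_to_cam']))
    v,u=np.mgrid[:480,:640]; P=np.stack([(u-K[0,2])/K[0,0]*d,(v-K[1,2])/K[1,1]*d,d,np.ones_like(d)],-1)@T.T
    P=P[...,:3]; hsv=cv2.cvtColor(p,cv2.COLOR_RGB2HSV).astype(int); H,S,V=hsv[...,0],hsv[...,1],hsv[...,2]
    X,Y,Z=P[...,0],P[...,1],P[...,2]
    roi=(d>0)&(X>.35)&(X<.9)&(abs(Y)<.25)
    amber=roi&(Z>.172)&(Z<.2)&((H<20)|(H>170))&(S>90)
    def rect(m,name):
        q=P[m][:,:2]; r=cv2.minAreaRect((q*1000).astype(np.float32)); print(n,name,m.sum(),'z',np.median(P[m][:,2]),'rect',np.round(r[0],1),np.round(r[1],1),round(r[2],1))
    rect(amber,'hoodtop')
    white=roi&(Z>.08)&(Z<.1)&(S<60)&(V>90); rect(white,'box')
    dark=roi&(Z>.11)&(Z<.172)&(V<70)&(X<.6)&(S<120); rect(dark,'tab')
    print('tab zmax',np.percentile(Z[dark],[2,98]))
    pink=(d>0)&(abs(H-170)<10)&(S>130)&(X>.2)&(X<.8)&(Z<.1)
    c,l,s,cc=cv2.connectedComponentsWithStats(pink.astype(np.uint8))
    for k in range(1,c):
        if s[k,4]>30:
            q=P[l==k]; t=q[q[:,2]>q[:,2].max()-.006].mean(0); print('pink',s[k],q.min(0),q.max(0),'top',t)
```

```text
['Unreachable', 'camera', 'camera_info', 'get_obs', 'job_done', 'search_frame', 'spot_point', 'tip_reach'] 0.014
top hoodtop 3890 z 0.17936242595469176 rect [641.  30.] [202.  167.9] 15.5
top box 2109 z 0.0889586749080511 rect [681.9 -41.9] [415.8 435.8] 90.0
top tab 902 z 0.1295628160883151 rect [508.6 -22.7] [ 84.7 130.6] 16.1
tab zmax [0.1209 0.1692]
pink [376 266  10  10  71] [ 0.4315 -0.252   0.0178] [ 0.4607 -0.2233  0.0355] top [ 0.4477 -0.2341  0.0309]
pink [413 272  15  14 166] [ 0.4008 -0.378   0.0284] [ 0.4413 -0.3346  0.0466] top [ 0.422  -0.3559  0.0429]
side hoodtop 2494 z 0.17930735141301532 rect [639.8  29.7] [204.  177.2] 15.3
side box 2056 z 0.08884043296423572 rect [696.4 -63.5] [436.9 399.4] 4.5
side tab 541 z 0.1258888796547386 rect [502.    0.9] [ 87.7 124.2] 15.0
tab zmax [0.1197 0.1678]
pink [295 322  17  17 229] [ 0.4285 -0.2587  0.0028] [ 0.4624 -0.2265  0.0295] top [ 0.4462 -0.2404  0.0259]
pink [295 356  27  30 659] [ 0.3947 -0.3871  0.0057] [ 0.4461 -0.3394  0.0446] top [ 0.4208 -0.3608  0.041 ]
```

>>> arm_command([
  [-3,-2.3,0],
  [-6,-4.6,0],
  [-9,-6.9,0],
  [-12,-9.2,0],
  [-15,-11.5,0],
], turn=[0,0,0,0,0], hand=[0,0,0,0,0])

```text
clock: 1.72
eef_pos: [0.2767, 0.3058, 0.2454]
tool_rot: [0.179, 0.984, 0.0, 0.0]
ft_force: [1.4, 0.7, 1.0]
grip_width: 0.0852
```

>>> arm_command([
  [-3,-2.3,0],
  [-6,-4.6,0],
  [-9,-6.9,0],
  [-12,-9.2,0],
  [-15,-11.5,0],
], turn=[0,0,0,0,0], hand=[0,0,0,0,0])

```text
clock: 2.13
eef_pos: [0.3766, 0.145, 0.2456]
tool_rot: [0.179, 0.984, 0.0, 0.0]
ft_force: [0.2, 0.7, 0.2]
grip_width: 0.0852
```

>>> arm_command([
  [-3,-2.3,0],
  [-6,-4.6,0],
  [-9,-6.9,0],
  [-12,-9.2,0],
  [-15.2,-11.4,0],
], turn=[0,0,0,0,0], hand=[0,0,0,0,0])

```text
clock: 2.55
eef_pos: [0.4784, -0.0155, 0.2455]
tool_rot: [0.18, 0.984, 0.0, 0.0]
ft_force: [0.1, 0.6, 0.4]
grip_width: 0.0854
```

>>> arm_command([
  [0,0,0],
  [0,0,0],
  [0,0,0],
  [0,0,0],
  [0,0,0],
], turn=[0.1,0.2,0.3,0.4,0.5], hand=[0,0,0,0,0])

```text
clock: 2.97
eef_pos: [0.478, -0.0139, 0.2452]
tool_rot: [0.42, 0.908, -0.0, -0.0]
ft_force: [-0.2, 0.2, 0.1]
grip_width: 0.0853
```

>>> arm_command([
  [0,0,0],
  [0,0,0],
  [0,0,0],
  [0,0,0],
  [0,0,0],
], turn=[0.1,0.2,0.3,0.44,0.44], hand=[0,0,0,0,0])

```text
clock: 3.38
eef_pos: [0.478, -0.0136, 0.2453]
tool_rot: [0.607, 0.795, 0.0, 0.0]
ft_force: [0.5, 0.8, 1.3]
grip_width: 0.0857
```

Run:
```python
from h import *
np.set_printoptions(precision=4,suppress=True)
o=st();print(o['joint_pos'])
p,d,i=shot('wrist','wr1.png')
e=np.array([np.cos(.269),np.sin(.269)]);h=np.array([.7369,.0566])
for k in('tab','tab_root'):
    for q in spot_point('wrist',k)[:2]: print(k,q,w(q['location'],d,i))
```

```text
t 3.3833 p [ 0.478  -0.0136  0.2453] R [[-0.264, 0.964, 0.0], [0.964, 0.264, -0.0], [-0.0, 0.0, -1.0]] F [0.5 0.8 1.3] w 0.08569191194969311
[-0.0285  0.1974 -0.0503  1.3231 -0.      1.275 ]
tab {'location': [257.1, 320.8], 'conf': 0.92} [ 0.477  -0.0152  0.1593]
tab_root {'location': [242.9, 357.4], 'conf': 0.98} [ 0.4991 -0.0083  0.1314]
```

View pics/wr1.png

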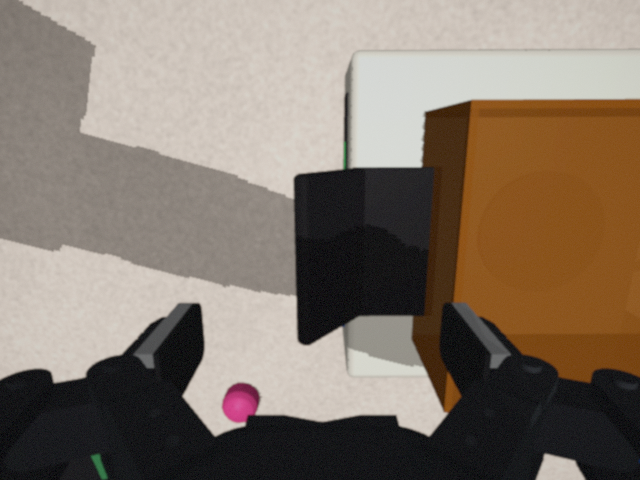

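The wrist picture shows the tab at about (row 257, col 321), square to the jaws, and its measured point agrees with the model (0.477, -0.015). I'll descend and grip.

>>> arm_command([
  [0,0,2],
  [0,0,4.5],
  [0,0,7],
  [0,0,9],
  [0,0,9.5],
], turn=[0,0,0,0,0], hand=[0,0,0,0,0])

```text
clock: 3.95
eef_pos: [0.4755, -0.0135, 0.1471]
tool_rot: [0.605, 0.796, -0.002, -0.003]
ft_force: [-0.5, 0.1, 0.6]
grip_width: 0.0855
```

>>> arm_command([
  [0,0,0],
  [0,0,0],
  [0,0,0],
  [0,0,0],
  [0,0,0],
], turn=[0,0,0,0,0], hand=[0.2,0.3,0.4,0.45,0.5])

```text
clock: 4.37
eef_pos: [0.4789, -0.0136, 0.1516]
tool_rot: [0.605, 0.796, 0.001, 0.001]
ft_force: [-0.4, -0.5, -0.3]
grip_width: 0.0427
```

>>> arm_command([
  [0,0,0],
  [0,0,0],
  [0,0,0],
  [0,0,0],
  [0,0,0],
], turn=[0,0,0,0,0], hand=[0.55,0.6,0.65,0.7,0.7])

```text
clock: 4.78
eef_pos: [0.4783, -0.0137, 0.1517]
tool_rot: [0.606, 0.796, 0.001, 0.001]
ft_force: [-6.1, -1.3, 7.4]
grip_width: 0.0303
```

>>> arm_command([
  [0,0,0],
  [0,0,0],
  [0,0.15,-0.7],
  [0,0.3,-1.3],
  [0,0.6,-2.6],
], turn=[0,0,0,0,0], hand=[0.8,0.9,1,1,1])

```text
clock: 5.2
eef_pos: [0.4827, -0.0124, 0.1769]
tool_rot: [0.606, 0.796, -0.001, -0.0]
ft_force: [-6.4, -1.9, 6.5]
grip_width: 0.0257
```

Run:
```python
from h import *
np.set_printoptions(precision=4,suppress=True)
st()
p,d,i=shot('side');cv2.imwrite('pics/s2.png',cv2.resize(p[130:310,220:460,::-1],(800,600)))
```

```text
t 5.2 p [ 0.4827 -0.0124  0.1769] R [[-0.266, 0.964, -0.001], [0.964, 0.266, -0.001], [-0.0, -0.001, -1.0]] F [-6.4 -1.9  6.5] w 0.025744867674204478
```

View pics/s2.png

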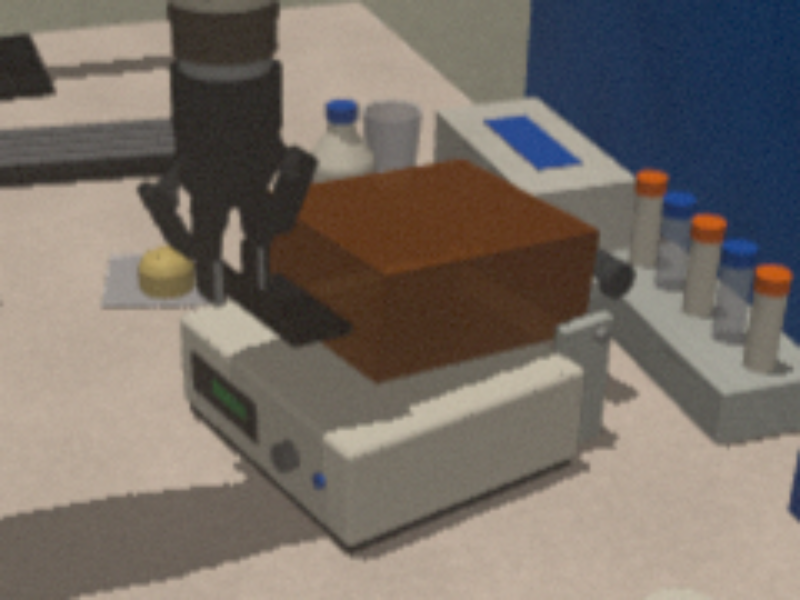

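The crop shows the hood rising with the jaws on the tab, with no slip. I'll go on along the arc.

>>> arm_command([
  [0,0.42,-1.3],
  [0,0.91,-2.58],
  [0,1.46,-3.83],
  [0,2.07,-5.06],
  [0,2.74,-6.25],
], turn=[0,0,0,0,0], hand=[1,1,1,1,1])

```text
clock: 5.67
eef_pos: [0.5064, -0.0058, 0.2407]
tool_rot: [0.606, 0.796, -0.003, -0.002]
ft_force: [-13.6, -5.0, 10.2]
grip_width: 0.0177
```

>>> arm_command([
  [0,0.73,-1.16],
  [0,1.52,-2.28],
  [0,2.36,-3.36],
  [0,3.26,-4.4],
  [0,4.2,-5.39],
], turn=[0,0,0,0,0], hand=[1,1,1,1,1])

```text
clock: 6.08
eef_pos: [0.5458, 0.0052, 0.2973]
tool_rot: [0.606, 0.796, -0.003, -0.001]
ft_force: [-19.9, -4.8, 22.5]
grip_width: 0.0108
```

Run:
```python
from h import *
np.set_printoptions(precision=4,suppress=True)
st()
p,d,i=shot('side');cv2.imwrite('pics/s3.png',cv2.resize(p[70:310,200:520,::-1],(640,480)))
```

```text
t 6.0833 p [0.5458 0.0052 0.2973] R [[-0.266, 0.964, -0.006], [0.964, 0.266, -0.003], [-0.001, -0.006, -1.0]] F [-19.9  -4.8  22.5] w 0.010804129447324408
```

View pics/s3.png

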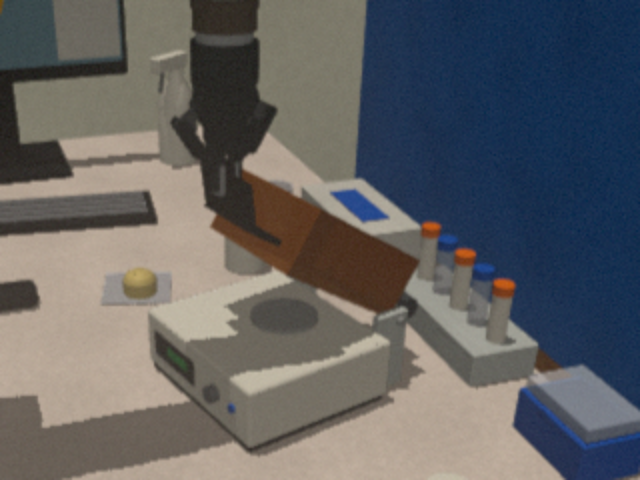

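The side crop shows the hood about 0.65 rad open, with the jaws flat on the tab. The force is radial, so the tips are probably at the root. I'll loosen into a cage and back out a little, letting the robot-side finger push.

>>> arm_command([
  [0,0,0],
  [0,0,-0.3],
  [0,0.3,-0.9],
  [0,0.6,-1.3],
  [0,0.9,-1.6],
], turn=[0,0,0,0,0], hand=[0.8,0.78,0.78,0.78,0.78])

```text
clock: 6.55
eef_pos: [0.5596, 0.009, 0.3088]
tool_rot: [0.605, 0.796, -0.0, -0.0]
ft_force: [-1.7, -0.4, 0.5]
grip_width: 0.0188
```

```bash
cat > ang.py <<'E'
from h import *
np.set_printoptions(precision=4,suppress=True)
def cloud(n,f=None):
    p,d,i=shot(n,f);K=np.array(i['mtx']);T=np.linalg.inv(np.array(i['world_to_cam']))
    v,u=np.mgrid[:480,:640]; P=np.stack([(u-K[0,2])/K[0,0]*d,(v-K[1,2])/K[1,1]*d,d,np.ones_like(d)],-1)@T.T
    return p,d,P[...,:3]
def ang(n='top',f=None):
    p,d,P=cloud(n,f);hsv=cv2.cvtColor(p,cv2.COLOR_RGB2HSV).astype(int)
    c,s=np.cos(.269),np.sin(.269); X=(P[...,0]-.7369)*c+(P[...,1]-.0566)*s; Y=-(P[...,0]-.7369)*s+(P[...,1]-.0566)*c; Z=P[...,2]-.1
    m=(d>0)&((hsv[...,0]<20)|(hsv[...,0]>170))&(hsv[...,1]>90)&(abs(Y)<.08)&(X>-.3)&(X<.15)&(Z>.02)
    q=np.c_[X[m],Z[m]]
    best=max(np.linspace(0,1.8,361),key=lambda t:(abs(q@[np.sin(t),np.cos(t)]-.080)<.003).sum())
    print(n,'theta',best,(abs(q@[np.sin(best),np.cos(best)]-.080)<.003).sum(),m.sum())
if __name__=='__main__': st();ang('top');ang('side')
E
python3 ang.py
```

```text
t 6.55 p [0.5596 0.009  0.3088] R [[-0.267, 0.964, -0.001], [0.964, 0.267, 0.0], [0.0, -0.001, -1.0]] F [-1.7 -0.4  0.5] w 0.0187610148081986
top theta 0.62 154 332
side theta 0.275 122 1200
```

>>> arm_command([
  [0,0.3,-0.1],
  [0,1.05,-0.6],
  [0,1.75,-1.15],
  [0,2.6,-1.75],
  [0,3.3,-2.2],
], turn=[0,0,0,0,0], hand=[0.78,0.78,0.78,0.78,0.78])

```text
clock: 7.07
eef_pos: [0.5912, 0.0177, 0.331]
tool_rot: [0.606, 0.796, -0.0, -0.0]
ft_force: [-2.3, -0.4, 1.8]
grip_width: 0.0188
```

```bash
python3 ang.py
```

```text
t 7.0667 p [0.5912 0.0177 0.331 ] R [[-0.267, 0.964, -0.001], [0.964, 0.267, -0.0], [-0.0, -0.001, -1.0]] F [-2.3 -0.4  1.8] w 0.018785581335776586
top theta 0.77 80 301
side theta 0.38 124 1218
```

>>> arm_command([
  [0,1.0,-0.6],
  [0,2.0,-1.05],
  [0,3.1,-1.55],
  [0,4.15,-2.0],
  [0,5.2,-2.4],
], turn=[0,0,0,0,0], hand=[0.76,0.74,0.72,0.7,0.68])

```text
clock: 7.58
eef_pos: [0.6413, 0.0316, 0.3546]
tool_rot: [0.606, 0.796, -0.0, -0.0]
ft_force: [-0.7, -1.4, 1.6]
grip_width: 0.0272
```

```bash
python3 ang.py
```

```text
t 7.5833 p [0.6413 0.0316 0.3546] R [[-0.267, 0.964, -0.001], [0.964, 0.267, -0.0], [0.0, -0.001, -1.0]] F [-0.7 -1.4  1.6] w 0.02721692293746412
top theta 0.98 58 325
side theta 0.61 110 1280
```

>>> arm_command([
  [0,1.0,-0.3],
  [0,2.0,-0.6],
  [0,3.1,-0.9],
  [0,4.15,-1.2],
  [0,5.2,-1.4],
], turn=[0,0,0,0,0], hand=[0.68,0.68,0.68,0.68,0.68])

```text
clock: 8.1
eef_pos: [0.6912, 0.0453, 0.3688]
tool_rot: [0.606, 0.796, -0.0, -0.0]
ft_force: [0.7, -0.2, 3.4]
grip_width: 0.0272
```

```bash
python3 ang.py
python3 - <<'E'
from h import *
p,d,i=shot('side');cv2.imwrite('pics/s4.png',cv2.resize(p[30:310,220:540,::-1],(640,560)))
E
```

```text
t 8.1 p [0.6912 0.0453 0.3688] R [[-0.267, 0.964, -0.0], [0.964, 0.267, -0.0], [-0.0, -0.0, -1.0]] F [ 0.7 -0.2  3.4] w 0.027156285393928843
top theta 0.79 28 311
side theta 1.135 156 1419
```

View pics/s4.png

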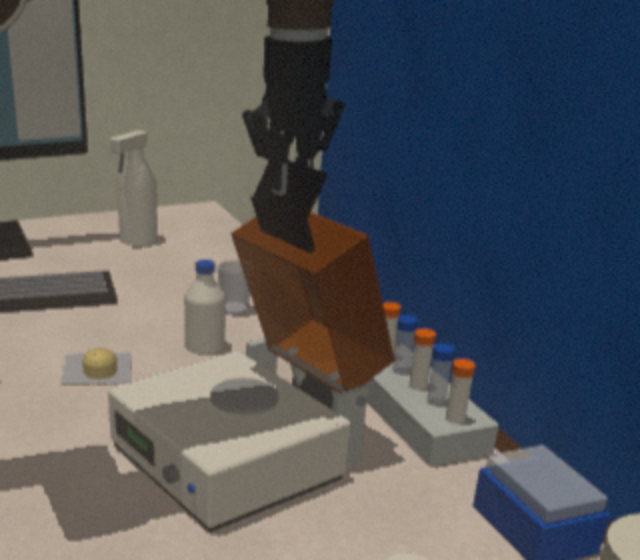

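The hood is at about 1.15 rad with the tab still caged. I'll guide it a little further.

>>> arm_command([
  [0,0.7,-0.1],
  [0,1.4,-0.2],
  [0,2.1,-0.3],
  [0,2.8,-0.3],
  [0,3.5,-0.3],
], turn=[0,0,0,0,0], hand=[0.66,0.64,0.63,0.62,0.62])

```text
clock: 8.67
eef_pos: [0.7123, 0.052, 0.3681]
tool_rot: [0.606, 0.795, 0.005, 0.008]
ft_force: [-5.2, -5.2, 30.6]
grip_width: 0.0324
```

```bash
python3 ang.py; python3 -c "
from h import *;print(get_obs()['joint_pos'])"
```

```text
t 8.6667 p [0.7123 0.052  0.3681] R [[-0.266, 0.964, 0.019], [0.964, 0.266, -0.002], [-0.007, 0.018, -1.0]] F [-5.2 -5.2 30.6] w 0.03237609112555509
top theta 0.88 37 343
side theta 1.225 265 1434
[ 0.07426146  0.8161895   1.27514109  2.01066514 -0.00330524  1.37606032]
```

>>> arm_command([
  [0,-0.3,-0.5],
  [0,-0.3,-1.0],
  [0,-0.4,-1.5],
  [0,-0.4,-1.5],
  [0,-0.4,-1.5],
], turn=[0,0,0,0,0], hand=[0.55,0.5,0.45,0.4,0.35])

```text
clock: 9.18
eef_pos: [0.7059, 0.0527, 0.3755]
tool_rot: [0.605, 0.796, 0.006, 0.006]
ft_force: [1.1, -0.4, 0.2]
grip_width: 0.0554
```

```bash
python3 ang.py
python3 - <<'E'
from h import *
print(get_obs()['joint_pos'])
p,d,i=shot('side');cv2.imwrite('pics/s5.png',cv2.resize(p[30:310,220:540,::-1],(640,560)))
E
```

```text
t 9.1833 p [0.7059 0.0527 0.3755] R [[-0.267, 0.964, 0.017], [0.964, 0.267, 0.001], [-0.003, 0.016, -1.0]] F [ 1.1 -0.4  0.2] w 0.0553628627048811
top theta 0.97 34 343
side theta 1.25 316 1469
[7.44663495e-02 8.06050711e-01 1.27374949e+00 2.02254551e+00
 8.22648256e-05 1.37509396e+00]
```

View pics/s5.png

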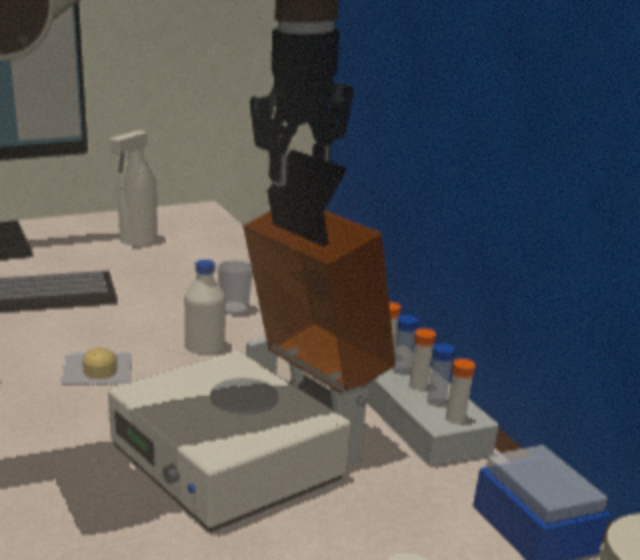

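>>> arm_command([
  [0,-0.3,-1],
  [0,-0.6,-2],
  [0,-0.9,-3],
  [0,-1.2,-4],
  [0,-1.5,-5],
], turn=[0,0,0,0,0], hand=[0.3,0.25,0.25,0.25,0.25])

```text
clock: 9.75
eef_pos: [0.6784, 0.0475, 0.4175]
tool_rot: [0.605, 0.796, 0.01, 0.012]
ft_force: [-0.5, 0.5, 0.7]
grip_width: 0.0639
```

```bash
python3 ang.py
python3 - <<'E'
from h import *
print(get_obs()['joint_pos'])
p,d,i=shot('side');cv2.imwrite('pics/s6.png',cv2.resize(p[30:310,220:540,::-1],(640,560)))
E
```

```text
t 9.75 p [0.6784 0.0475 0.4175] R [[-0.267, 0.963, 0.031], [0.964, 0.267, 0.002], [-0.006, 0.03, -1.0]] F [-0.5  0.5  0.7] w 0.06388600297554299
top theta 0.975 32 329
side theta 1.36 440 1558
[6.97883985e-02 7.43013287e-01 1.27529915e+00 2.07014412e+00
 8.20227321e-07 1.37084997e+00]
```

View pics/s6.png

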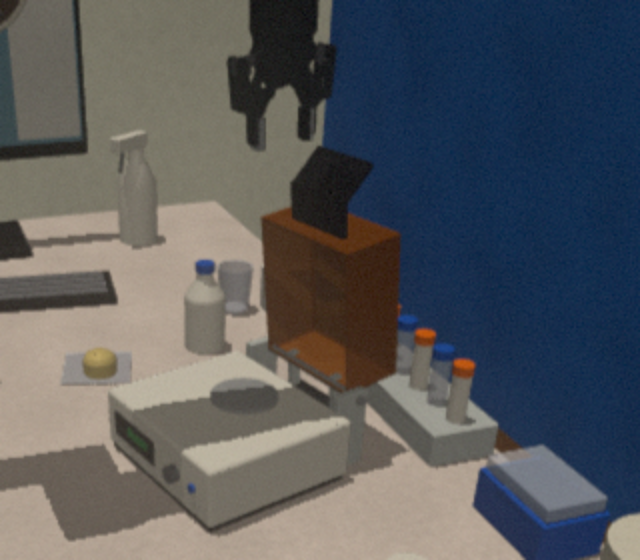

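The hood is falling open by itself slowly, at 1.36 rad and still moving. I'll go above the pink print.

>>> arm_command([
  [0,-3,0],
  [0,-6,0],
  [0,-9,0],
  [0,-12,0],
  [0,-15,0],
], turn=[0,0,0,0,0], hand=[0,0,0,0,0])

```text
clock: 10.32
eef_pos: [0.5325, 0.0073, 0.4107]
tool_rot: [0.605, 0.796, 0.009, 0.011]
ft_force: [-0.4, -1.3, 1.4]
grip_width: 0.0855
```

>>> arm_command([
  [-2.2,-1.4,1.1],
  [-4.4,-2.8,2.2],
  [-6.6,-4.2,3.4],
  [-8.7,-5.6,4.6],
  [-10.8,-6.9,5.7],
], turn=[0,0,0,0,0], hand=[0,0,0,0,0])

```text
clock: 10.73
eef_pos: [0.498, -0.1157, 0.3523]
tool_rot: [0.605, 0.796, 0.01, 0.011]
ft_force: [0.9, -0.5, 0.1]
grip_width: 0.0855
```

>>> arm_command([
  [-2.2,-1.4,1.1],
  [-4.4,-2.8,2.2],
  [-6.6,-4.2,3.4],
  [-8.7,-5.6,4.6],
  [-10.8,-6.9,5.7],
], turn=[0,0,0,0,0], hand=[0,0,0,0,0])

```text
clock: 11.15
eef_pos: [0.462, -0.2382, 0.2937]
tool_rot: [0.606, 0.796, 0.01, 0.011]
ft_force: [-0.2, 0.2, 0.3]
grip_width: 0.0852
```

>>> arm_command([
  [-2.2,-1.4,1.1],
  [-4.4,-2.8,2.2],
  [-6.6,-4.2,3.4],
  [-8.7,-5.6,4.6],
  [-10.8,-6.9,5.7],
], turn=[0,0,0,0,0], hand=[0,0,0,0,0])

```text
clock: 11.57
eef_pos: [0.4259, -0.3605, 0.2353]
tool_rot: [0.606, 0.796, 0.01, 0.011]
ft_force: [-0.0, 0.4, 0.7]
grip_width: 0.0851
```

>>> arm_command([
  [0,0,0],
  [0,0,0],
  [0,0,0],
  [0,0,0],
  [0,0,0],
], turn=[-0.12,-0.24,-0.36,-0.48,-0.6], hand=[0,0,0,0,0])

```text
clock: 11.98
eef_pos: [0.4265, -0.3596, 0.2359]
tool_rot: [0.341, 0.94, 0.006, 0.013]
ft_force: [0.2, -0.0, -0.4]
grip_width: 0.0854
```

>>> arm_command([
  [0,0,0],
  [0,0,0],
  [0,0,0],
  [0,0,0],
  [0,0,0],
], turn=[-0.12,-0.24,-0.36,-0.48,-0.6], hand=[0,0,0,0,0])

```text
clock: 12.4
eef_pos: [0.4266, -0.3594, 0.2359]
tool_rot: [0.047, 0.999, 0.002, 0.014]
ft_force: [-0.3, -0.1, -0.4]
grip_width: 0.0855
```

```bash
cat > pk.py <<'E'
from ang import *
def pk(n,f=None,lim=.1):
    p,d,P=cloud(n,f);hsv=cv2.cvtColor(p,cv2.COLOR_RGB2HSV).astype(int);H,S=hsv[...,0],hsv[...,1]
    m=((abs(H-170)<10)&(S>130)).astype(np.uint8)
    c,l,s,cc=cv2.connectedComponentsWithStats(m)
    for k in range(1,c):
        if s[k,4]>60:
            q=P[(l==k)&(d>0)]
            if len(q)<30: continue
            # sphere/dome fit: centre of points at the upright-wall rim outline + top
            t=q[q[:,2]>np.percentile(q[:,2],99)-.006].mean(0)
            lo,hi=np.percentile(q,[1,99],axis=0); print(n,'pink px',s[k],'lo',lo,'hi',hi,'mid',(lo+hi)/2,'top',t)
E
python3 - <<'E'
from pk import *
st();ang('side')
pk('wrist','wr2.png');pk('side')
for q in spot_point('wrist','print_pink')[:3]:
    print(q,wz(q['location'],camera_info('wrist'),.004))
E
```

```text
t 12.4 p [ 0.4266 -0.3594  0.2359] R [[-0.995, 0.095, 0.029], [0.095, 0.995, 0.002], [-0.028, 0.005, -1.0]] F [-0.3 -0.1 -0.4] w 0.08553140315993749
side theta 1.715 834 1657
wrist pink px [ 292  173   59   61 2821] lo [ 0.3969 -0.3839  0.0218] hi [ 0.4444 -0.3371  0.0431] mid [ 0.4207 -0.3605  0.0325] top [ 0.4222 -0.3608  0.0401]
wrist pink px [ 433  197   45   41 1412] lo [ 0.43   -0.2588  0.0062] hi [ 0.4628 -0.2254  0.0272] mid [ 0.4464 -0.2421  0.0167] top [ 0.4475 -0.2411  0.0242]
side pink px [295 322  17  17 232] lo [ 0.429  -0.2575  0.0043] hi [ 0.4615 -0.2288  0.029 ] mid [ 0.4453 -0.2431  0.0167] top [ 0.4464 -0.2409  0.0258]
side pink px [295 356  27  30 646] lo [ 0.3955 -0.386   0.0078] hi [ 0.443  -0.3438  0.0438] mid [ 0.4192 -0.3649  0.0258] top [ 0.4204 -0.3616  0.0407]
{'location': [214.4, 450.4], 'conf': 0.79} [ 0.4485 -0.2423  0.004 ]
{'location': [178.6, 185.4], 'conf': 0.74} [ 0.3906 -0.4798  0.004 ]
{'location': [321.6, 403.9], 'conf': 0.65} [ 0.5544 -0.29    0.004 ]
```

View pics/wr2.png

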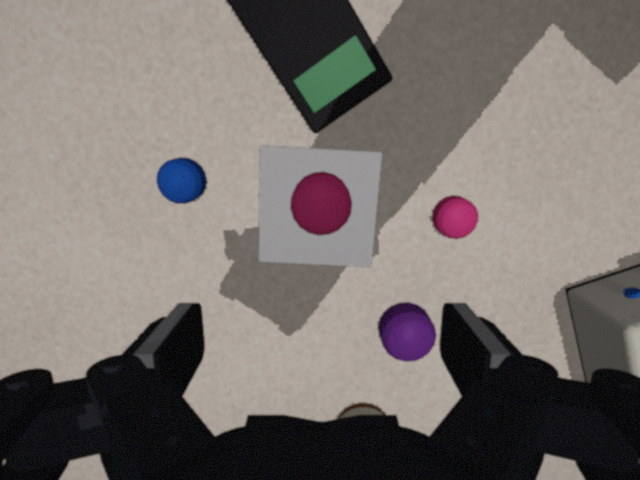

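The hood now reads 1.72 rad, essentially on its stop. The wrist view shows the pink print on the tray at (row 203, col 321), measured at (0.421, -0.3605) with its top at 41–43 mm. I'll descend and grasp.

>>> arm_command([
  [0.3,-0.1,3.5],
  [0.6,-0.15,7],
  [0.9,-0.2,10.5],
  [1.15,-0.25,13.5],
  [1.15,-0.25,16],
], turn=[0,0,0,0,0], hand=[0,0,0,0,0])

```text
clock: 13.02
eef_pos: [0.4182, -0.3596, 0.0736]
tool_rot: [0.052, 0.999, 0.003, 0.013]
ft_force: [0.6, -0.3, -0.2]
grip_width: 0.0853
```

>>> arm_command([
  [0,0,2],
  [0,0,4],
  [0,0,5.3],
  [0,0,6.1],
  [0,0,6.1],
], turn=[0,0,0,0,0], hand=[0,0,0,0,0])

```text
clock: 13.43
eef_pos: [0.4203, -0.3593, 0.0131]
tool_rot: [0.051, 0.999, 0.003, 0.013]
ft_force: [-0.6, 0.6, -0.6]
grip_width: 0.0851
```

>>> arm_command([
  [0,0,0],
  [0,0,0],
  [0,0,0],
  [0,0,0],
  [0,0,0],
], turn=[0,0,0,0,0], hand=[0.2,0.3,0.4,0.5,0.6])

```text
clock: 13.85
eef_pos: [0.4224, -0.3612, 0.0169]
tool_rot: [0.05, 0.999, 0.001, 0.016]
ft_force: [-0.5, 0.7, 6.9]
grip_width: 0.0521
```

>>> arm_command([
  [0,0,0],
  [0,0,0],
  [0,0,-0.5],
  [0,0,-1.5],
  [0,0,-3],
], turn=[0,0,0,0,0], hand=[0.7,0.7,0.7,0.7,0.7])

```text
clock: 14.27
eef_pos: [0.4195, -0.3595, 0.0447]
tool_rot: [0.05, 0.999, 0.003, 0.013]
ft_force: [0.4, -0.1, -1.1]
grip_width: 0.0519
```

Run:
```python
from pk import *
st();pk('wrist','wr3.png');pk('side')
```

```text
t 14.2667 p [ 0.4195 -0.3595  0.0447] R [[-0.995, 0.101, 0.027], [0.101, 0.995, 0.004], [-0.026, 0.007, -1.0]] F [ 0.4 -0.1 -1.1] w 0.051912703383983134
wrist pink px [  241   251   162   166 20499] lo [ 0.3934 -0.3849  0.0371] hi [ 0.4371 -0.336   0.0706] mid [ 0.4153 -0.3604  0.0539] top [ 0.4173 -0.3607  0.0678]
wrist pink px [ 541  279   99   89 6856] lo [ 0.4295 -0.2585  0.0014] hi [ 0.4611 -0.2301  0.0271] mid [ 0.4453 -0.2443  0.0142] top [ 0.446  -0.2429  0.0243]
side pink px [294 349  10  25 177] lo [ 0.3943 -0.3831  0.0405] hi [ 0.4077 -0.3506  0.0717] mid [ 0.401  -0.3668  0.0561] top [ 0.4032 -0.3645  0.069 ]
```

>>> arm_command([
  [0,0,-3],
  [0,0,-6],
  [0,0,-9],
  [0,0,-12.5],
  [0,0,-15.5],
], turn=[0,0,0,0,0], hand=[0.7,0.7,0.7,0.7,0.7])

```text
clock: 14.78
eef_pos: [0.4159, -0.3606, 0.2018]
tool_rot: [0.05, 0.999, 0.002, 0.015]
ft_force: [-0.0, 0.2, -0.8]
grip_width: 0.0522
```

>>> arm_command([
  [-0.8,1.9,0],
  [-2.0,4.6,0],
  [-3.3,7.6,0],
  [-4.6,10.6,0],
  [-5.85,13.6,0],
], turn=[0,0,0,0,0], hand=[0.7,0.7,0.7,0.7,0.7])

```text
clock: 15.2
eef_pos: [0.4882, -0.2301, 0.2022]
tool_rot: [0.051, 0.999, 0.002, 0.014]
ft_force: [-0.4, -0.5, 0.1]
grip_width: 0.0521
```

>>> arm_command([
  [-1.17,2.72,0],
  [-2.34,5.44,0],
  [-3.5,8.16,0],
  [-4.7,10.9,0],
  [-5.85,13.6,0],
], turn=[0,0,0,0,0], hand=[0.7,0.7,0.7,0.7,0.7])

```text
clock: 15.62
eef_pos: [0.5601, -0.1004, 0.2044]
tool_rot: [0.05, 0.999, 0.002, 0.014]
ft_force: [0.2, -0.3, -1.1]
grip_width: 0.0517
```

>>> arm_command([
  [-1.3,3.1,0],
  [-2.6,6.1,0],
  [-3.9,9,0],
  [-5.0,11.6,0],
  [-5.85,13.6,0],
], turn=[0,0,0,0,0], hand=[0.7,0.7,0.7,0.7,0.7])

```text
clock: 16.03
eef_pos: [0.6323, 0.0301, 0.2065]
tool_rot: [0.05, 0.999, 0.002, 0.014]
ft_force: [0.2, 0.2, -0.8]
grip_width: 0.0517
```

Run:
```python
from pk import *
st();ang('side');pk('wrist','wr4.png');pk('side','s7.png')
i=camera_info('wrist')
for n in('wrist','side'):
  for q in spot_point(n,'plate')[:2]: print(n,q,wz(q['location'],camera_info(n),.096))
a=cv2.imread('pics/wr4.png');b=cv2.imread('pics/s7.png')
cv2.imwrite('pics/c4.png',np.hstack([cv2.resize(a,(400,300)),cv2.resize(b[60:300,220:540],(400,300))]))
```

```text
t 16.0333 p [0.6323 0.0301 0.2065] R [[-0.995, 0.099, 0.029], [0.099, 0.995, 0.003], [-0.028, 0.005, -1.0]] F [ 0.2  0.2 -0.8] w 0.051691434445431075
side theta 1.715 828 1926
wrist pink px [  241   250   162   167 20726] lo [0.6077 0.0078 0.1975] hi [0.6519 0.0569 0.2321] mid [0.6298 0.0324 0.2148] top [0.6316 0.0322 0.2293]
side pink px [333 178   8  17 109] lo [0.6047 0.0072 0.197 ] hi [0.622  0.041  0.2308] mid [0.6134 0.0241 0.2139] top [0.6168 0.0284 0.2274]
side pink px [295 322  17  17 231] lo [ 0.4291 -0.2572  0.0039] hi [ 0.4619 -0.2293  0.0296] mid [ 0.4455 -0.2433  0.0168] top [ 0.4463 -0.2412  0.0262]
wrist {'location': [241.3, 310.2], 'conf': 0.81} [0.6301 0.0199 0.096 ]
side {'location': [222.7, 342.9], 'conf': 0.57} [0.6408 0.0466 0.096 ]
side {'location': [192.0, 343.5], 'conf': 0.33} [0.7117 0.2321 0.096 ]
```

View pics/c4.png

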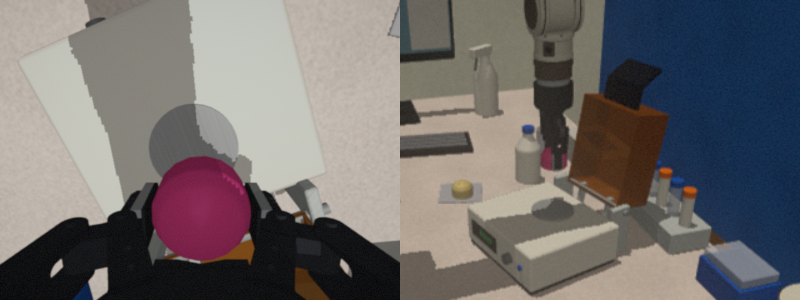

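The pictures show the print held upright over the plate, with the plate in the wrist crop centred at about (150,193), and the hood standing open. I'll descend with a small correction.

>>> arm_command([
  [0.1,-0.3,2],
  [0.2,-0.6,4.2],
  [0.3,-0.75,6.2],
  [0.3,-0.75,7.6],
  [0.3,-0.75,8.6],
], turn=[0,0,0,0,0], hand=[0.7,0.7,0.7,0.7,0.7])

```text
clock: 16.7
eef_pos: [0.6287, 0.0188, 0.1192]
tool_rot: [0.052, 0.999, 0.002, 0.013]
ft_force: [-0.4, -0.4, -0.9]
grip_width: 0.0517
```

>>> arm_command([
  [0,0,0.2],
  [0,0,0.4],
  [0,0,0.6],
  [0,0,0.8],
  [0,0,0.9],
], turn=[0,0,0,0,0], hand=[0.7,0.7,0.7,0.7,0.7])

```text
clock: 17.12
eef_pos: [0.6312, 0.0206, 0.1128]
tool_rot: [0.05, 0.999, 0.002, 0.015]
ft_force: [0.1, -0.7, -0.6]
grip_width: 0.0521
```

Run:
```python
from pk import *
st();pk('wrist','wr5.png');pk('side','s8.png')
a=cv2.imread('pics/wr5.png');b=cv2.imread('pics/s8.png')
cv2.imwrite('pics/c5.png',np.hstack([cv2.resize(a,(400,300)),cv2.resize(b[170:290,270:430],(400,300))]))
```

```text
t 17.1167 p [0.6312 0.0206 0.1128] R [[-0.994, 0.101, 0.031], [0.101, 0.995, 0.002], [-0.03, 0.005, -1.0]] F [ 0.1 -0.7 -0.6] w 0.05205229282666741
wrist pink px [  240   250   164   167 20624] lo [ 0.6051 -0.0048  0.1042] hi [0.6488 0.0442 0.1387] mid [0.6269 0.0197 0.1214] top [0.6289 0.0194 0.1358]
side pink px [334 213   7  17  97] lo [ 0.6042 -0.0024  0.1048] hi [0.6202 0.029  0.138 ] mid [0.6122 0.0133 0.1214] top [0.616  0.0188 0.1348]
side pink px [295 322  17  17 233] lo [ 0.4289 -0.2584  0.004 ] hi [ 0.4613 -0.2298  0.0286] mid [ 0.4451 -0.2441  0.0163] top [ 0.4461 -0.2414  0.0255]
```

View pics/c5.png

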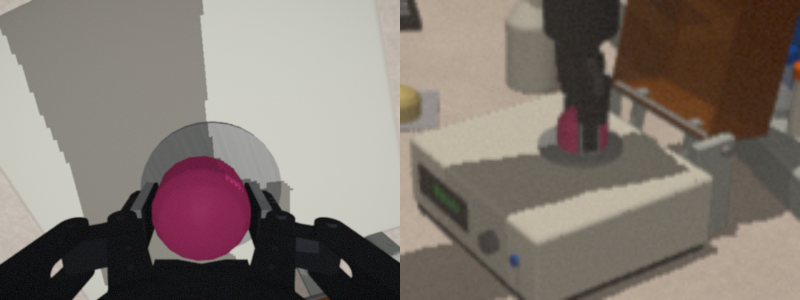

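The print is about 6 mm to the -y side of the plate's centre and just above it (plate columns 140–281, print centre 201 in the left crop). I'll correct and lower gently.

>>> arm_command([
  [0,0.3,0],
  [0,0.6,0],
  [0,0.6,0.1],
  [0,0.6,0.2],
  [0,0.6,0.25],
], turn=[0,0,0,0,0], hand=[0.7,0.7,0.7,0.7,0.7])

```text
clock: 17.63
eef_pos: [0.6312, 0.0268, 0.1094]
tool_rot: [0.05, 0.999, 0.002, 0.014]
ft_force: [-0.2, 0.1, -1.1]
grip_width: 0.0521
```

>>> arm_command([
  [0,0,0.05],
  [0,0,0.1],
  [0,0,0.1],
  [0,0,0.1],
  [0,0,0.1],
], turn=[0,0,0,0,0], hand=[0.7,0.7,0.7,0.7,0.7])

```text
clock: 18.05
eef_pos: [0.6313, 0.0266, 0.1089]
tool_rot: [0.05, 0.999, 0.002, 0.015]
ft_force: [-2.3, 0.8, 3.3]
grip_width: 0.052
```

Contact at about 4 N. I'll open slowly, then rise.

>>> arm_command([
  [0,0,0],
  [0,0,0],
  [0,0,0],
  [0,0,0],
  [0,0,0],
], turn=[0,0,0,0,0], hand=[0.4,0.36,0.32,0.25,0.15])

```text
clock: 18.47
eef_pos: [0.6313, 0.0265, 0.1082]
tool_rot: [0.05, 0.999, 0.002, 0.014]
ft_force: [-1.0, 0.4, -0.6]
grip_width: 0.0726
```

>>> arm_command([
  [0,0,0],
  [0,0,0],
  [0,0,-0.3],
  [0,0,-1],
  [0,0,-2],
], turn=[0,0,0,0,0], hand=[0,0,0,0,0])

```text
clock: 18.88
eef_pos: [0.6301, 0.0265, 0.1284]
tool_rot: [0.05, 0.999, 0.002, 0.014]
ft_force: [-0.1, -0.7, -0.4]
grip_width: 0.0854
```

>>> arm_command([
  [0,0,-2],
  [0,0,-4],
  [0,0,-6],
  [0,0,-8.5],
  [0,0,-11],
], turn=[0,0,0,0,0], hand=[0,0,0,0,0])

```text
clock: 19.3
eef_pos: [0.6274, 0.0263, 0.2407]
tool_rot: [0.05, 0.999, 0.002, 0.015]
ft_force: [0.7, 0.5, 0.0]
grip_width: 0.0851
```

>>> arm_command([
  [3,0,0],
  [6,0,0],
  [9,0,0],
  [12,0,0],
  [15,0,0],
], turn=[0,0,0,0,0], hand=[0,0,0,0,0])

```text
clock: 19.72
eef_pos: [0.4772, 0.0415, 0.2354]
tool_rot: [0.05, 0.999, 0.002, 0.015]
ft_force: [0.1, -0.4, -0.0]
grip_width: 0.0852
```

Run:
```python
from pk import *
st();ang('side');pk('wrist','wr6.png');pk('side','s9.png');pk('top')
a=cv2.imread('pics/wr6.png');b=cv2.imread('pics/s9.png')
cv2.imwrite('pics/c6.png',np.hstack([cv2.resize(a,(400,300)),cv2.resize(b[80:395,80:500],(400,300))]))
```

```text
t 19.7167 p [0.4772 0.0415 0.2354] R [[-0.994, 0.101, 0.031], [0.101, 0.995, 0.002], [-0.031, 0.005, -1.0]] F [ 0.1 -0.4 -0. ] w 0.08522609939835984
side theta 1.71 853 1836
wrist pink px [   0  194   39   42 1338] lo [ 0.4308 -0.2404  0.0029] hi [ 0.4645 -0.2204  0.0278] mid [ 0.4476 -0.2304  0.0153] top [ 0.4502 -0.2315  0.0245]
wrist pink px [294 400  58  23 923] lo [0.4579 0.0061 0.0974] hi [0.6166 0.0472 0.2938] mid [0.5373 0.0267 0.1956] top [0.4585 0.0416 0.2931]
side pink px [333 213  19  18 277] lo [ 0.6045 -0.0017  0.1003] hi [0.6492 0.0348 0.1354] mid [0.6269 0.0165 0.1179] top [0.627  0.0206 0.1322]
side pink px [295 322  17  17 232] lo [ 0.4289 -0.2575  0.005 ] hi [ 0.4622 -0.2291  0.029 ] mid [ 0.4456 -0.2433  0.017 ] top [ 0.4464 -0.2409  0.0257]
top pink px [376 266  10  10  74] lo [ 0.4323 -0.2512  0.0184] hi [ 0.4599 -0.2228  0.0322] mid [ 0.4461 -0.237   0.0253] top [ 0.4464 -0.2358  0.0287]
```

View pics/c6.png

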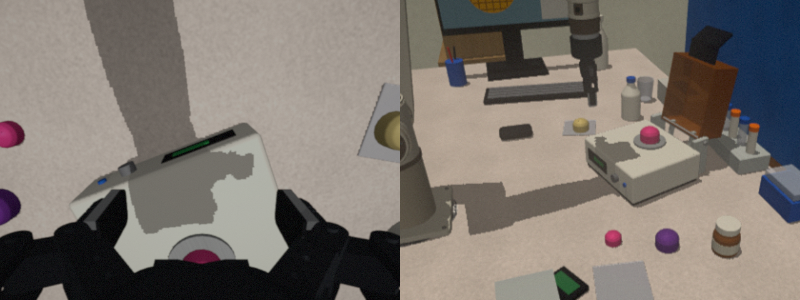

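The side view shows the print upright near the plate's middle with a visible steel ring around it, and the hood standing open. The jar, bottle, mouse and cream print are undisturbed. I'll hand in.

```bash
python3 -c "
from workcell import *
print(job_done())"
```

```text
the job is handed in; nothing more can be done
None
```

I opened the hood and set the pink print on the plate, then handed the job in at about 20 s, with the robot touching nothing.

- **Hood:** I lifted it by the tab and guided it past its balance point to about 1.25 rad. I then let go, and it fell slowly open by itself. The last check reads 1.71 rad, which is on or very near its 1.75 stop, and it has not moved since.
- **Print:** I set the larger pink print on the plate with about 4 N of contact and released it slowly. The last side view shows it upright. Its top is at about 0.132–0.135 m, where 0.136 is expected. It sits within about 6 mm of the plate's centre, and a steel ring is visible around it.
- **Other things:** the cream print, bottle, jar, mouse and look-alikes look undisturbed in the last side picture.

**Problems and disagreements:**
- While guiding the hood near the arm's reach limit, I briefly saw about 31 N upward, and earlier about 30 N radial. Both are under the 40 N limit.
- The tool also kept a tilt of about 1.7° after that. The tilt was the same at grasp and at placing, so the print stayed upright.
- Early estimates of the plate's centre from the cameras differed by 7 mm or more from the model. I settled it with a close wrist view.
- In the last check the top camera did not see the print, probably because the arm hid it.

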